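# Put the hardware tote back up in its lane

## Task

Put the full grey tote away in the empty lane of the sloped rack: square it into the mouth of the lane, then push it up the ramp, sliding it and never lifting it, until its back edge drops behind the lip and it lies flat on the slope. Somebody re-clamped the lip and the end stop, so go by feel: push gently, don't ram the tote into the end stop or jam it, then let go of it, and leave everything else on the bench where it is.

Things in the scene. Friction and masses are not known exactly. Their poses are not given: they have to be found in the camera images.
- tote: Loose open grey tote, 130 long (x) x 110 wide (y) x 55 mm high, full of steel hardware, 0.45 to 0.82 kg. Origin: centre of its underside; z up; +x is the end that goes uphill first, -x its back, a plain upright face to push on. It starts flat on the bench before the free lane, 40 to 80 mm short of the ramp, up to 12 mm off line and 0.15 rad askew.
- deck: Ramp of the fixed black rack: deck 420 mm long, rising at 15 degrees. Origin: on the deck at its toe, at bench height, mid-lane of the free lane; x uphill along the deck, y across, z square to the deck. Lane 118 mm wide, rails 14 mm high from x = 12. Smooth strips (friction 0.15 to 0.22): a tote let go below the lip slides back. Sliding takes 2 to 4 N, climbing onto the ramp or the lip up to 10 N; over 22 N is ramming.
- lane_mouth (a point): Middle of the free lane's mouth, on the bench, 36 mm downhill of the toe. Here the two 16 mm high guides stand 158 mm apart; they narrow to the lane's width at the toe. Work slowly: meeting the tote at much over 50 mm/s is already a blow of some 20 N.
- lane_top (a point): Middle of the free lane at the deck's upper end, on the surface (x = 420 mm on the deck). Below it the grey lip lies across the lane: 8 mm high, upright face uphill, a gentle 40 mm long ramp downhill of it. The face is at 180 to 235 mm along the deck, different each time, and no reading tells where. Seated, the tote's origin is 65 to 75 mm uphill of the face, its underside flat on the deck.
- lane_stop (a point): A point mid-lane on the deck at x = 350 mm, about where the end stop is clamped, always set with the lip: its rubber-faced spring buffer, 14 to 38 mm above the deck, stands 134 mm uphill of the lip's face, so the tote drops behind the lip just before or as it touches the buffer. The buffer starts to give at about 2 N, then 0.8 N per mm for 6 mm, then it is solid.
- next_lane (a point): Centre of the underside of the tote that already sits in the second lane, 160 mm off towards the deck's -y: same shape, fixed to the rack; it shows how a seated tote lies.
- bracket_a: Bystander: grey printed L bracket, 45 x 40 x 45 mm, standing beside the lane's mouth; origin under its corner.
- bracket_b: Bystander: a second such bracket, a little farther from the rack.
- caliper: Bystander: caliper, 210 x 60 x 12 mm, lying on the bench; origin at its middle.
- gluestick: Bystander: standing glue stick, 29 mm across, 96 mm high; origin at its foot.
- bottle: Bystander: clear bottle, 60 mm across, 160 mm high; origin at its foot.
- cutters: Bystander: side cutters lying on the bench, 145 x 55 x 12 mm; origin near their pivot.

How it is judged:
On the way, in this order (a step that is already met when the one before it is completed fails the run):
1. the tote has been slid onto the ramp, in line between the rails (x of tote in the frame of deck between 0 and 0.14 m and y of tote in the frame of deck between -0.01 and 0.01 m and angle between the x axis of tote and the x axis of deck, either way round below 0.2 rad and z of tote in the frame of deck below 0.02 m), for 0.1 s.
2. its back edge has dropped behind the lip and it lies flat on the slope (x of tote in the frame of deck between 0.242 and 0.314 m and y of tote in the frame of deck between -0.007 and 0.007 m and z of tote in the frame of deck below 0.002 m and angle between the z axis of tote and the z axis of deck, either way round below 0.03 rad and angle between tote's own z axis and vertical below 0.35 rad), for 0.2 s.
At the end, for the whole second after the job is handed in: The tote is at rest in the free lane behind the lip, its underside flat on the deck (within 2 mm and 0.03 rad), in line with the lane (within 7 mm and 0.08 rad) (all of step 2 and angle between the x axis of tote and the x axis of deck, either way round below 0.08 rad and linear speed of tote below 0.01 m/s); the robot touches nothing.
It fails at once if the tote is rammed or jammed: pushed, squeezed or struck with more than 22 N (contact force between any of the fingers, the arm and tote above 22 N).
It fails at once if the tote is lifted more than about 25 mm off the bench or the ramp ((x of tote in the frame of deck above 0 m and z of tote in the frame of deck above 0.025 m) or (x of tote in the frame of deck below 0 m and height (world z) of tote above 0.03 m)).
It fails at once if the tote is tipped steeply (angle between tote's own z axis and vertical above 0.65 rad).
It fails at once if something else on the bench is moved by more than 25 mm (distance of any of bracket_a, bracket_b, caliper, gluestick, bottle, cutters from where it was at the start of the episode above 0.025 m).
It also fails if it takes over 64 s, if anything falls off the work surface, if the arm or the gripper's body presses on something with over 40 N, if the wrist force passes 120 N, or if a joint passes its speed limit or range.

## Robot

A 6-joint arm with a two-finger parallel gripper is mounted at the origin on the work surface. World frame = base frame: x ahead of the robot, y to its left, z up, the work surface at z = 0. Lengths are in m, angles in rad, forces in N, time in s.
With the tool pointing down it reaches from about 0.375 to 0.9 m from the base axis. Payload 3.1 kg.
Tool frame: the origin (TCP) lies between the finger pads; the fingertips stand 25 mm ahead of it and the grasp point (between the pads) lies 6 mm ahead of it; x points along the fingers, y is the direction in which the jaws open and shut, and the axes are right-handed (so a half turn about x gives the same grasp; the last joint's range is limited). The gripper opens to 85 mm and grips with 20 to 120 N. Pads are 22 mm wide; open, the fingers measure 114 mm over their backs; the gripper's body (76 mm by 85 mm) begins 54 mm behind the grasp point. The pads swing forward as they close: fully open they stand 13 mm farther back than shut.
Start: joints at [-1.331, 0.527, 1.433, -0, 1.181, -0.178], TCP at [0.254, -0.571, 0.256] pointing down, gripper open.
Joint ranges: [-3.08, 3.08], [-0.75, 2.2], [0.22, 2.44], [-1.43, 4.57], [0, 2.65], [-2.85, 2.85]. Speed limits (rad/s): [2.79, 2.79, 3.14, 3.14, 3.14, 3.14].

## Interface

Orientations are given as a unit quaternion [x, y, z, w].
In Python, from station import manip, viewer, workorder gives the robot as it stands.
- The arm moves only by the shell command python3 -m crank 'ROWS' [FORCE]. ROWS is JSON, one flat list of numbers, 5 for each row, row after row: the opening, from 0 (shut) to 1 (fully open), then the shift along the world's x, y, z in mm, then the turn about the world's z in rad. A call has 1 to 10 rows; each row is the pose to reach, as a shift and turn from the pose commanded when the call began; what a row does not reach only later rows make up. A row lasts 1/8 s, in which the tool goes at most 62.5 mm and 10.7 degrees, less where a joint would pass 70% of its speed; a pose out of reach is approached as far as the arm can. A call with a gripper value outside its range is refused whole. The fingers move at their own pace and stop on an object; FORCE is the grip in N (left out, the last holds). Time passes only in rows, so rows that repeat a pose let the fingers close. It gives the time, the measured TCP pose, the force and the opening at its end, in the units of the state.
- manip.sense(): the state, without advancing time (a new reading comes with each control period).
- viewer.snapshot(name): name is "scene" or "side" or "wrist"; returns a dict with "img" (480x640x3 uint8, red, green, blue), "range_z" (480x640 float32, m along the optical axis (not along the pixel's ray), 0 where there is no reading), "fx", "fy", "cx", "cy" (pixels), "k1" (the pictures are not rectified: a ray, as slopes to the right and down, at radius r is drawn at 1 + k1 r^2 times it, then the intrinsics apply), "origin" and "attitude" of the camera in the world. Camera axes: x right, y down, z forward; pixel columns grow to the right and rows downward; lengths in m; the calibration is good to about 2 mm. A picture is of the moment at which its call begins.
- workorder.sign_off(): hands the job in, once; it reports no verdict.
The state is a dict: "t": time; "q": joint angles; "qd": joint speeds; "tau": joint torques, N m; "tcp_pos": TCP position; "tool_rot": TCP orientation; "force": force on the tool from outside, world axes, zero at the start; "ft_torque": the same for the moment, N m; "finger_gap": opening from 0.0 (shut) to 1.0 (fully open).
Only numpy, scipy, OpenCV 4.12 (cv2) and the standard library are available. Lean on these libraries where they do the work, as an engineer would, in place of code of your own. Each camera call takes 0.05 s, during which the arm holds its last target.

## Working session

There is one attempt and no reset: what is moved stays moved. The work goes in short steps, Python scripts to look and compute and a shell command to move; the robot and the scene stay as the last step left them, time stands still between calls to the robot, and variables do not carry over. Pictures are saved under pics/ and viewed, and the job is handed in when it is done.

```bash
ls; mkdir -p pics; python3 - <<'E'
from station import manip, viewer
import cv2, numpy as np
print(manip.sense())
for n in ["scene","side","wrist"]:
    s=viewer.snapshot(n); cv2.imwrite(f"pics/{n}0.png",s["img"][:,:,::-1]); np.savez(f"pics/{n}0.npz",**s)
    print(n,{k:v for k,v in s.items() if k not in("img","range_z")})
E
```

```text
pics
{'t': 0.0, 'q': array([-1.33153293e+00,  5.28471942e-01,  1.43389291e+00, -1.49408880e-05,
        1.18139619e+00, -1.78510693e-01]), 'qd': array([ 0.00101128, -0.00100202,  0.00159738, -0.00077633, -0.0005995 ,
        0.00064242]), 'tau': array([-7.72729290e-04, -4.42353094e+01, -1.78023881e+01, -3.67002694e-04,
        8.27516225e-03, -4.46345041e-06]), 'tcp_pos': array([ 0.25343836, -0.57058964,  0.255333  ]), 'tool_rot': array([-0.69170693, -0.14740165,  0.69176326, -0.14586937]), 'force': array([ 0.14039136, -0.24308471, -0.27778361]), 'ft_torque': array([ 0.02273553, -0.02112384, -0.01899245]), 'finger_gap': 1.000763853832449}
scene {'fx': 546.2676774402557, 'fy': 546.2676774402557, 'cx': 313.035373860228, 'cy': 240.52287440199223, 'k1': -0.14871168849717734, 'origin': array([1.39598794, 0.05473835, 1.28835757]), 'attitude': array([ 0.65985661,  0.68927703, -0.21669019, -0.20623234])}
side {'fx': 600.7769948864625, 'fy': 600.7769948864625, 'cx': 326.1411184463528, 'cy': 244.1619632879129, 'k1': -0.16857257311593057, 'origin': array([-0.13717184,  0.67508783,  1.22400681]), 'attitude': array([-0.35502138,  0.8683524 , -0.31649908,  0.14054276])}
wrist {'fx': 375.20912128367377, 'fy': 375.20912128367377, 'cx': 321.1444228703292, 'cy': 247.37954987870575, 'k1': -0.04405134563362403, 'origin': array([ 0.31943028, -0.54094051,  0.37224054]), 'attitude': array([ 0.82971793, -0.5392888 , -0.07983711,  0.11984064])}
```

View pics/scene0.png

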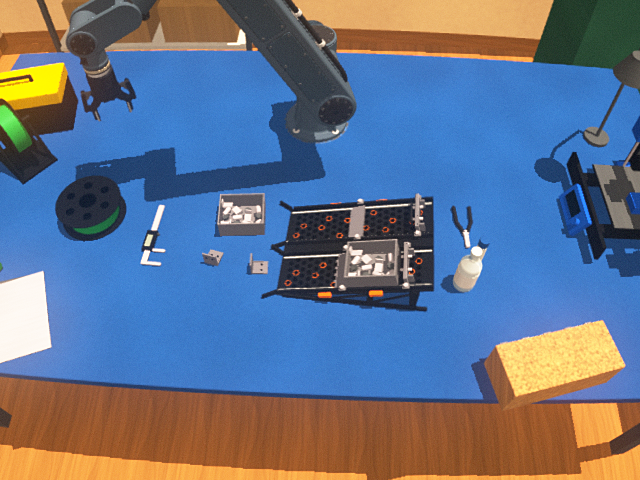

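View pics/side0.png

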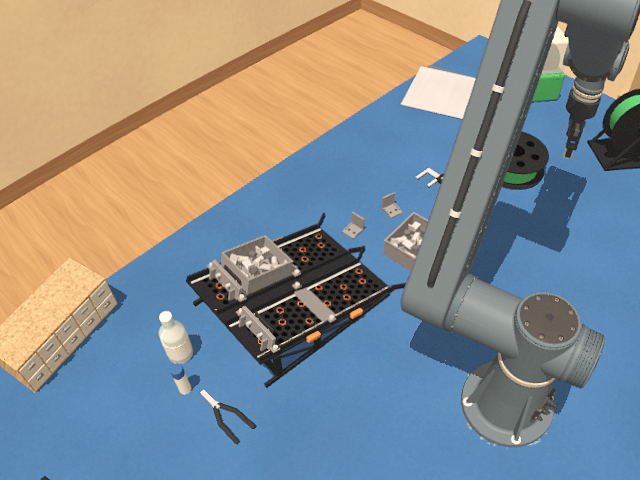

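View pics/wrist0.png

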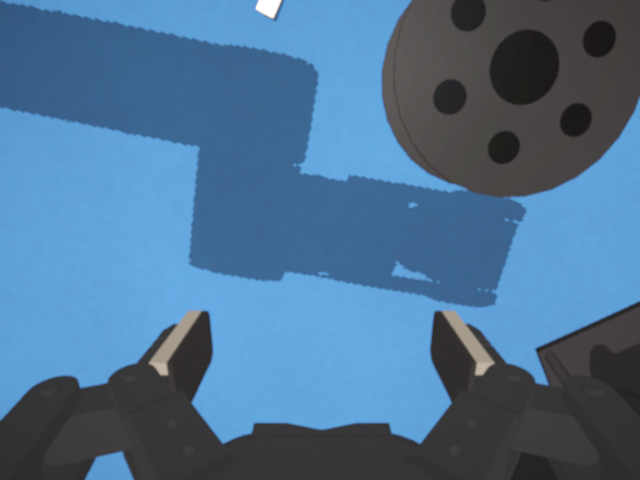

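```bash
cat > h.py <<'E'
import numpy as np, cv2
from scipy.spatial.transform import Rotation as R
def cloud(s):
    Z=s["range_z"]; h,w=Z.shape
    u,v=np.meshgrid(np.arange(w),np.arange(h))
    K=np.array([[s["fx"],0,s["cx"]],[0,s["fy"],s["cy"]],[0,0,1.]],float)
    n=cv2.undistortPoints(np.stack([u,v],-1).reshape(-1,1,2).astype(np.float64),K,np.array([float(s["k1"]),0,0,0,0])).reshape(h,w,2)
    P=np.dstack([n[...,0]*Z,n[...,1]*Z,Z])
    W=P@R.from_quat(s["attitude"]).as_matrix().T+np.asarray(s["origin"])
    W[Z==0]=np.nan
    return W
def topdown(W,img,x0,x1,y0,y1,res=0.001):
    # rows: x, columns: y
    H=np.full((int((x1-x0)/res),int((y1-y0)/res)),np.nan)
    C=np.zeros(H.shape+(3,),np.uint8)
    m=np.isfinite(W[...,2]); p=W[m]; c=img[m]
    o=np.argsort(p[:,2]); p=p[o]; c=c[o]
    i=((p[:,0]-x0)/res).astype(int); j=((p[:,1]-y0)/res).astype(int)
    k=(i>=0)&(j>=0)&(i<H.shape[0])&(j<H.shape[1])
    H[i[k],j[k]]=p[k,2]; C[i[k],j[k]]=c[k]
    return H,C
E
python3 - <<'E'
from h import *
for n in ["scene","side"]:
    s=dict(np.load(f"pics/{n}0.npz")); W=cloud(s)
    if n=="scene":
        for (u,v) in [(222,195),(264,196),(218,234),(263,234),(241,215),(285,245),(290,210),(435,200),(432,245),(357,222),(345,242),(395,242),(372,265),(418,215),(205,250),(260,262),(465,270),(460,220),(152,235),(150,320)]:
            print(n,(u,v),W[v,u].round(4))
    H,C=topdown(W,s["img"],0.35,0.85,-0.35,0.45,0.002)
    print(np.nanmin(H),np.nanmax(H))
    C=cv2.resize(C,None,fx=2,fy=2,interpolation=0)
    cv2.imwrite(f"pics/top_{n}.png",C[:,:,::-1])
    Hh=np.nan_to_num(H); cv2.imwrite(f"pics/toph_{n}.png",cv2.resize(cv2.applyColorMap((np.clip(Hh,0,.2)/.2*255).astype(np.uint8),cv2.COLORMAP_JET),None,fx=2,fy=2,interpolation=0))
E
```

```text
scene (222, 195) [ 0.3842 -0.2606  0.0502]
scene (264, 196) [ 0.3871 -0.1353  0.055 ]
scene (218, 234) [ 0.4907 -0.2641  0.0011]
scene (263, 234) [ 0.4855 -0.1327  0.0017]
scene (241, 215) [ 0.4458 -0.198   0.0368]
scene (285, 245) [ 0.5172 -0.0667 -0.0042]
scene (290, 210) [ 0.3942 -0.0605  0.0015]
scene (435, 200) [ 0.3304  0.3798 -0.0049]
scene (432, 245) [0.5848 0.3277 0.1193]
scene (357, 222) [0.4732 0.1356 0.0587]
scene (345, 242) [0.5307 0.1033 0.0409]
scene (395, 242) [0.594  0.2277 0.14  ]
scene (372, 265) [0.6219 0.1742 0.0705]
scene (418, 215) [0.503  0.2932 0.1391]
scene (205, 250) [ 5.476e-01 -2.936e-01  4.000e-04]
scene (260, 262) [ 0.5838 -0.1314  0.0049]
scene (465, 270) [0.6467 0.4124 0.1006]
scene (460, 220) [0.4088 0.4473 0.0013]
scene (152, 235) [ 0.507  -0.4568  0.0077]
scene (150, 320) [ 0.774  -0.4089 -0.0042]
-0.7687399057248763 0.16431194979315844
-0.010603889086732154 0.16601439992424205
```

View pics/top_scene.png

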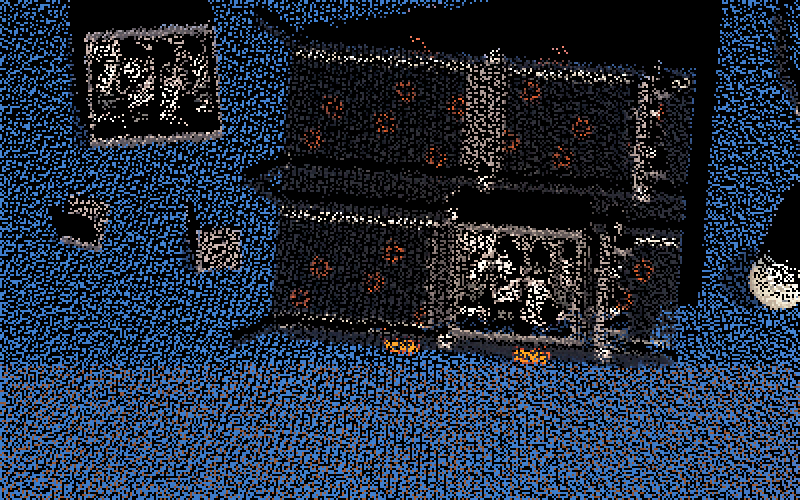

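View pics/top_side.png

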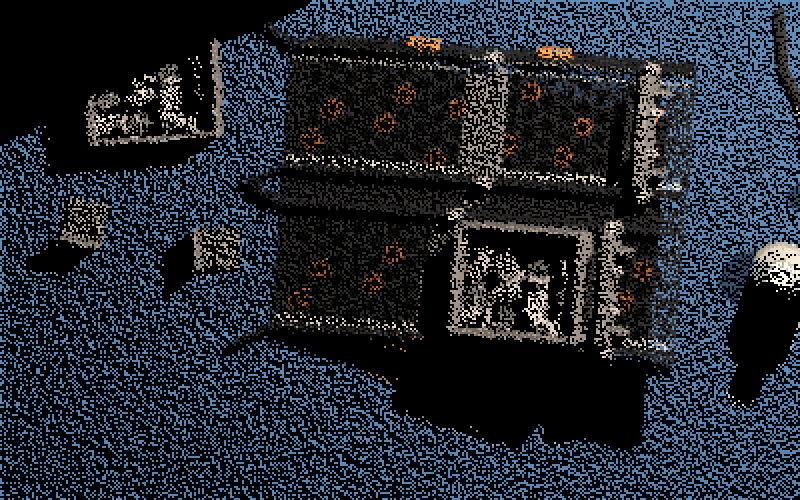

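View pics/toph_scene.png

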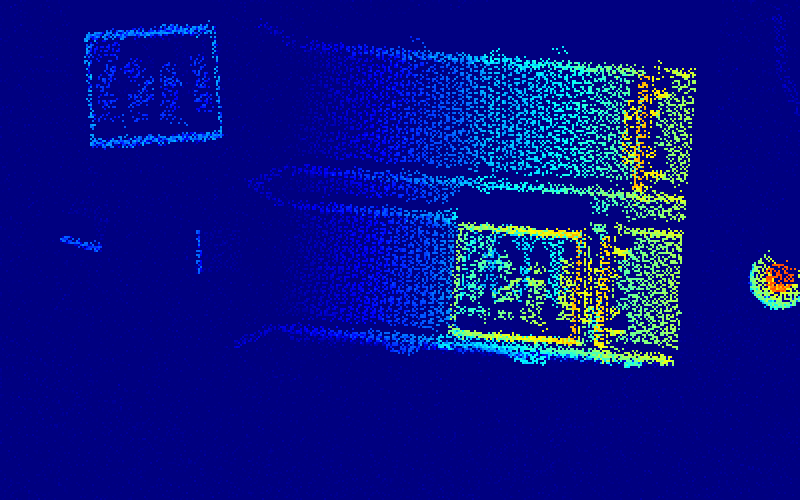

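```bash
cat >> h.py <<'E'
def rimfit(p):
    r=cv2.minAreaRect((p[:,:2]*1000).astype(np.float32))
    return r
E
python3 - <<'E'
from h import *
from scipy.optimize import least_squares
for n in ["scene","side"]:
    s=dict(np.load(f"pics/{n}0.npz")); W=cloud(s); P=W[np.isfinite(W[...,2])]
    col=s["img"][np.isfinite(W[...,2])].astype(int)
    b=P[(P[:,0]>.7)&(P[:,0]<.8)&(abs(P[:,1])<.3)]; print(n,"bench z",np.median(b[:,2]))
    # deck plane in free lane below lip
    m=(P[:,0]>.41)&(P[:,0]<.50)&(P[:,1]>-.03)&(P[:,1]<.09)
    d=P[m]; A=np.c_[d[:,:2],np.ones(len(d))]
    w=np.ones(len(d),bool)
    for _ in range(6):
        c=np.linalg.lstsq(A[w],d[w,2],rcond=None)[0]; w=abs(d[:,2]-A@c)<.003
    g=c[:2]; print(" plane",c,"slope deg",np.degrees(np.arctan(np.hypot(*g))),"heading",np.arctan2(g[0],g[1]),w.sum(),len(w))
    # tote rim
    m=(P[:,2]>.047)&(P[:,2]<.064)&(P[:,0]>.35)&(P[:,0]<.53)&(P[:,1]>-.30)&(P[:,1]<-.10)&(abs(col.max(1)-col.min(1))<45)
    t=P[m]; r=rimfit(t); print(" rim",r,np.median(t[:,2]),cv2.boxPoints(r).tolist())
    np.save(f"pics/rim_{n}.npy",t)
    # rails bright
    for lo,hi in [(.38,.44),(.48,.545)]:
        m=(P[:,0]>lo)&(P[:,0]<hi)&(P[:,1]>-.06)&(P[:,1]<.09)&(col.min(1)>140)
        q=P[m]
        if len(q)>10:
            f=np.polyfit(q[:,1],q[:,0],1); res=q[:,0]-np.polyval(f,q[:,1]); k=abs(res)<.004
            f=np.polyfit(q[k,1],q[k,0],1); print(" rail",f,k.sum(),np.median(q[k,2]-(c[0]*q[k,0]+c[1]*q[k,1]+c[2])))
E
```

```text
scene bench z -0.001998513643049815
 plane [0.03220995 0.26285789 0.00199631] slope deg 14.832804287903924 heading 0.1219296402283469 695 1014
 rim ((436.0928039550781, -196.96566772460938), (118.97491455078125, 133.1543731689453), 4.739656925201416) 0.05331450431490037 [[371.3076171875, -135.531494140625], [382.3099365234375, -268.23052978515625], [500.87799072265625, -258.39984130859375], [489.87567138671875, -125.7008056640625]]
 rail [0.05989976 0.40694706] 68 0.00038617996728863304
side bench z 0.0006024569753256825
 plane [0.01634205 0.26499228 0.01010356] slope deg 14.868762357727764 heading 0.06159192085680988 998 1241
 rim ((445.11419677734375, -194.70065307617188), (95.31941223144531, 144.1078338623047), 6.854501724243164) 0.05382666681786441 [[389.19561767578125, -128.849853515625], [406.3946533203125, -271.92767333984375], [501.03277587890625, -260.55145263671875], [483.833740234375, -117.4736328125]]
 rail [0.07171194 0.41012292] 44 0.0001459487743992044
 rail [0.07302832 0.51311385] 89 0.0002748600164382692
```

```bash
python3 - <<'E'
import cv2
a=cv2.imread("pics/scene0.png")[180:315,200:450]; cv2.imwrite("pics/z1.png",cv2.resize(a,None,fx=3.2,fy=3.2,interpolation=2))
a=cv2.imread("pics/side0.png")[180:390,180:440]; cv2.imwrite("pics/z2.png",cv2.resize(a,None,fx=2.8,fy=2.8,interpolation=2))
E
```

```text
(no output)
```

View pics/z1.png

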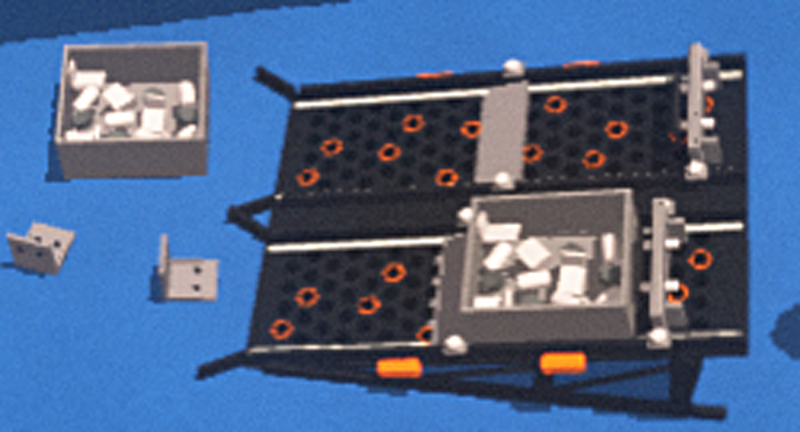

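View pics/z2.png

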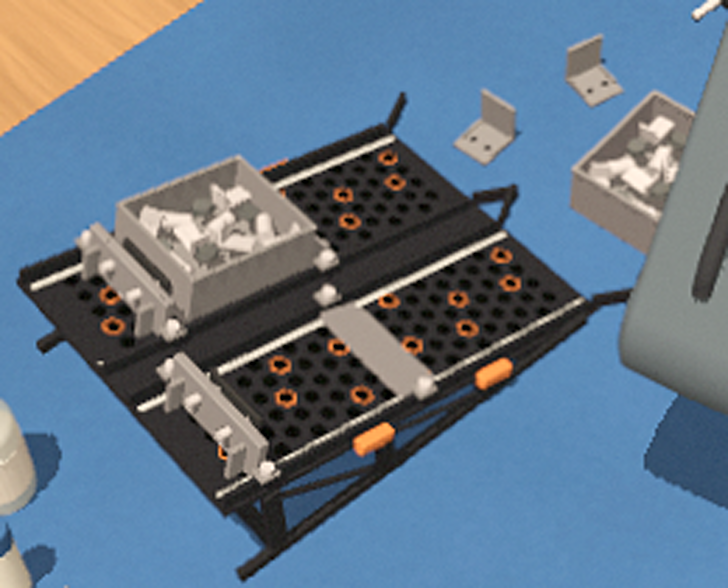

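```bash
cat >> h.py <<'E'
def rays(s,uv):
    K=np.array([[s["fx"],0,s["cx"]],[0,s["fy"],s["cy"]],[0,0,1.]],float)
    n=cv2.undistortPoints(np.array(uv,float).reshape(-1,1,2),K,np.array([float(s["k1"]),0,0,0,0])).reshape(-1,2)
    return np.asarray(s["origin"]),np.c_[n,np.ones(len(n))]@R.from_quat(s["attitude"]).as_matrix().T
def onplane(s,uv,n,d):  # n.p=d
    o,r=rays(s,uv); t=(d-o@n)/(r@n); return o+t[:,None]*r
def deckR(psi,pitch=np.radians(15)):
    # x axis: heading (sin psi, cos psi), up pitch
    x=np.array([np.sin(psi)*np.cos(pitch),np.cos(psi)*np.cos(pitch),np.sin(pitch)])
    y=np.array([-np.cos(psi),np.sin(psi),0]); z=np.cross(x,y); return np.c_[x,y,z]
E
python3 - <<'E'
from h import *
from scipy.optimize import least_squares
S={n:dict(np.load(f"pics/{n}0.npz")) for n in["scene","side"]}
f=lambda p,k,o:[(a/k+o[0],b/k+o[1]) for a,b in p]
# order: free +y strip toe/end, free -y strip toe/end, next +y strip toe , next -y toe/end
sc=f([(297,105),(742,74),(272,247),(742,227),(250,350),(742,333)],3.2,(200,180)); sct=[('p',0),('p',1),('n+',0),('n+',1),('n-',0),('n-',1)]
si=f([(583,300),(218,496),(505,236),(140,408),(392,140),(33,287)],2.8,(180,180)); sit=[('p',0),('p',1),('m',0),('m',1),('n-',0),('n-',1)]
def res(v,full=False):
    x0,y0,psi,s,a,b=v
    M=deckR(psi); o=np.array([x0,y0,0]); out=[]
    for nm,uv,tg in[("scene",sc,sct),("side",si,sit)]:
        p=(onplane(S[nm],uv,M[:,2],M[:,2]@o)-o)@M
        for q,(c,e) in zip(p,tg):
            yy={'p':s,'m':-s,'n+':-.16+s,'n-':-.16-s}[c]
            out+= [q[0]-[a,b][e],q[1]-yy]
    return np.array(out)
r=least_squares(res,[.45,-.07,.08,.052,.01,.41],loss='soft_l1',f_scale=.002)
print(r.x.round(4)); print((res(r.x).reshape(-1,2)*1000).round(1))
E
```

```text
[ 0.4544 -0.0627  0.0784  0.0511  0.0062  0.4139]
[[ 1.5 -0.7]
 [ 1.9  0.1]
 [ 2.3  0.6]
 [ 1.4 -1.2]
 [-0.7 -1.7]
 [ 1.5  0.2]
 [-4.  -0.1]
 [-1.2  1.4]
 [-0.9  1.6]
 [-1.8 -1.1]
 [ 0.6  0.8]
 [-2.   0.1]]
```

```bash
python3 - <<'E'
from h import *
from scipy.optimize import least_squares
S={n:dict(np.load(f"pics/{n}0.npz")) for n in["scene","side"]}
f=lambda p,k,o:[(a/k+o[0],b/k+o[1]) for a,b in p]
M=deckR(.0784); o=np.array([.4544,-.0627,0])
for nm,uv in[("scene",f([(527,82),(524,187),(485,90),(478,180)],3.2,(200,180))),("side",f([(322,316),(402,396),(352,303),(430,375)],2.8,(180,180)))]:
    for h in(0,.008):
        print(nm,h,((onplane(S[nm],uv,M[:,2],M[:,2]@o+h)-o)@M*1000).round(1).tolist())
c=onplane(S["scene"],f([(65,46),(207,42),(208,138),(57,142)],3.2,(200,180)),np.array([0,0,1.]),.055)
print(c.round(4))
mid=c.mean(0); 
d=(c[1]-c[0]+c[2]-c[3])[:2]; psi=np.arctan2(d[0],d[1]); print("tote",mid,"heading",psi,[np.linalg.norm(c[i]-c[(i+1)%4]) for i in range(4)])
u=np.array([np.sin(.0784),np.cos(.0784)]); l=np.array([-u[1],u[0]])
print("along",(mid-o)[:2]@u,"lat (deck y)",(mid-o)[:2]@l)
for n in S:
    t=np.load(f"pics/rim_{n}.npy")
    # grid-based outlier clean
    print(n,len(t), np.percentile(t[:,0],[1,99]),np.percentile(t[:,1],[1,99]))
# depth-fit of rim by rectangle annulus on scene
t=np.load("pics/rim_scene.npy")
def res(v):
    ct=v[:2]; a=v[2]; uu=np.array([np.sin(a),np.cos(a)]); ll=np.array([-uu[1],uu[0]])
    q=t[:,:2]-ct; X=abs(q@uu)-.064; Y=abs(q@ll)-.054
    return np.where((X<0)|(Y<0),np.maximum(X,Y),np.hypot(X,Y))
r=least_squares(res,[.433,-.197,-.05],loss='soft_l1',f_scale=.002); print(r.x,np.median(abs(r.fun)))
E
```

```text
scene 0 [[224.4, 58.6, 0.0], [229.8, -57.8, -0.0], [186.2, 52.7, 0.0], [188.4, -47.7, 0.0]]
scene 0.008 [[226.4, 52.0, 8.0], [231.7, -63.7, 8.0], [188.4, 46.1, 8.0], [190.6, -53.6, 8.0]]
side 0 [[220.3, -57.1, 0.0], [222.0, 50.3, 0.0], [187.5, -55.9, 0.0], [185.7, 45.0, 0.0]]
side 0.008 [[226.4, -51.5, 8.0], [228.0, 55.0, 8.0], [193.8, -50.3, 8.0], [192.0, 49.8, 8.0]]
[[ 0.386  -0.2647  0.055 ]
 [ 0.3762 -0.1344  0.055 ]
 [ 0.4855 -0.1229  0.055 ]
 [ 0.4954 -0.2561  0.055 ]]
tote [ 0.43576656 -0.19453427  0.055     ] heading -0.07455975180964267 [np.float64(0.1307586064453199), np.float64(0.10991532215698509), np.float64(0.13350760450755167), np.float64(0.10978729050545966)]
along -0.13288868104391513 lat (deck y) 0.00825098197612652
scene 347 [0.37484029 0.49595923] [-0.26452136 -0.12945509]
side 252 [0.39341252 0.49413612] [-0.26241581 -0.12740846]
[ 0.43601114 -0.19673846 -0.06385884] 0.001453657724279099
```

```bash
python3 - <<'E'
from h import *
from station import manip
s=manip.sense(); M=R.from_quat(s["tool_rot"]).as_matrix(); print(M.round(3)); print("jaw angle",np.arctan2(M[1,1],M[0,1]))
o=np.array([.4544,-.0627]);u=np.array([np.sin(.0784),np.cos(.0784)]); l=np.array([-u[1],u[0]])
for a,b in[(-.134,.108),(-.134,.066),(-.26,.0)]:
    p=o+a*u+b*l; print(a,b,p.round(4),((p-s["tcp_pos"][:2])*1000).round(1),np.hypot(*p))
E
```

```text
[[-0.     0.406 -0.914]
 [ 0.002 -0.914 -0.406]
 [-1.    -0.002 -0.   ]]
jaw angle -1.1530139084299198
-0.134 0.108 [ 0.3362 -0.1878] [ 82.7 382.9] 0.38514323620098656
-0.134 0.066 [ 0.3781 -0.1911] [124.6 379.6] 0.42366515179216035
-0.26 0.0 [ 0.434  -0.3219] [180.5 248.8] 0.540378101466002
```

```bash
python3 -m crank '[0.7,12,50,-10,-0.1, 0.7,24,100,-30,-0.2, 0.7,36,150,-50,-0.3, 0.7,46,200,-70,-0.4, 0.7,56,250,-90,-0.496, 0.7,66,300,-100,-0.496, 0.7,76,350,-110,-0.496, 0.7,82,383,-120,-0.496, 0.7,82,383,-120,-0.496, 0.7,82,383,-120,-0.496]'; python3 - <<'E'
from station import manip, viewer
import cv2
s=manip.sense();print(s["t"],s["q"],s["tcp_pos"],s["force"],s["finger_gap"])
s=viewer.snapshot("wrist"); cv2.imwrite("pics/wrist1.png",s["img"][:,:,::-1])
E
```

```text
t: 1.4
tcp_pos: [0.3364, -0.1892, 0.1365]
tool_rot: [0.707, -0.028, -0.706, -0.027]
force: [-0.2, 0.0, -0.6]
finger_gap: 0.702
1.4 [-8.04096798e-01  4.58766160e-01  2.12959458e+00 -2.54859633e-04
  5.51306730e-01  8.44694485e-01] [ 0.33636516 -0.18924057  0.13647796] [-0.20039522  0.02556405 -0.62781796] 0.702131866087459
```

View pics/wrist1.png

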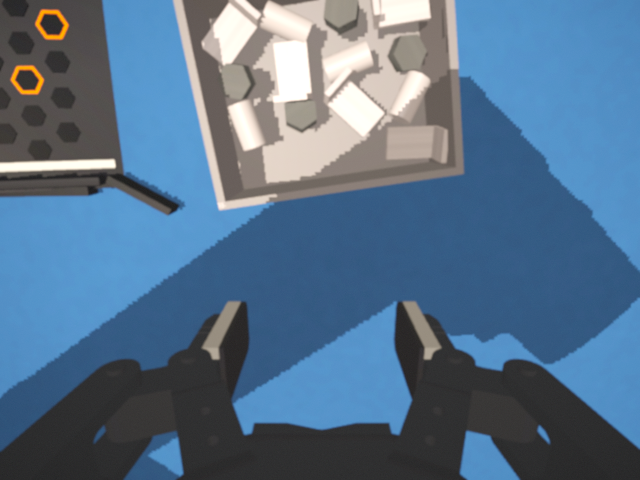

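```bash
python3 -m crank '[0.7,0,1,-45,0, 0.7,0,1,-90,0, 0.7,0,1,-90,0, 0.7,6,1,-90,0, 0.7,12,0,-90,0, 0.7,16,0,-90,0, 0.7,19,0,-90,0, 0.7,22,-1,-90,0, 0.7,25,-1,-90,0, 0.7,28,-1,-90,0]'; python3 - <<'E'
from station import manip, viewer
import cv2
s=viewer.snapshot("wrist"); cv2.imwrite("pics/wrist2.png",s["img"][:,:,::-1])
E
```

```text
t: 2.7
tcp_pos: [0.3636, -0.189, 0.0462]
tool_rot: [-0.706, 0.027, 0.707, 0.028]
force: [-1.8, -1.0, 0.5]
finger_gap: 0.7
```

View pics/wrist2.png

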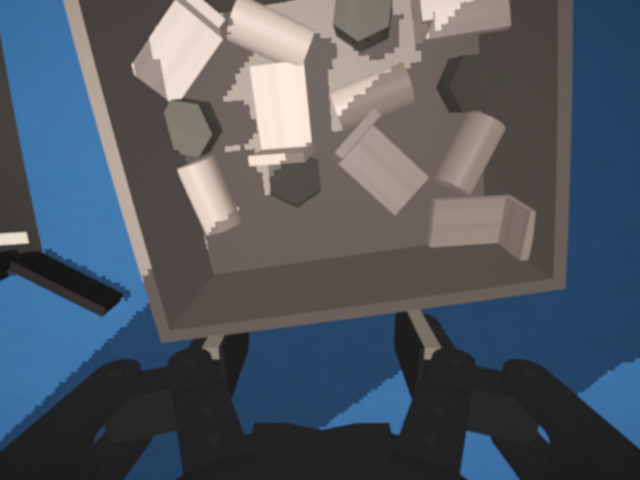

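```bash
python3 -m crank '[0.7,2,0,0,0, 0.7,4,0,0,0, 0.7,6,0,0,0, 0.7,8,-1,0,0, 0.7,10,-1,0,0, 0.7,12,-1,0,0, 0.7,14,-1,0,0, 0.7,14,-1,0,0]'; python3 - <<'E'
from station import manip, viewer
from h import *
S=viewer.snapshot("scene"); cv2.imwrite("pics/scene3.png",S["img"][:,:,::-1]);np.savez("pics/scene3.npz",**S)
a=S["img"][180:315,200:450,::-1]; cv2.imwrite("pics/z3.png",cv2.resize(a,None,fx=3.2,fy=3.2,interpolation=2))
s=viewer.snapshot("wrist"); cv2.imwrite("pics/wrist3.png",s["img"][:,:,::-1])
E
```

```text
t: 3.75
tcp_pos: [0.3781, -0.1905, 0.0463]
tool_rot: [0.707, -0.028, -0.706, -0.027]
force: [-0.8, 0.2, -0.2]
finger_gap: 0.697
```

View pics/wrist3.png

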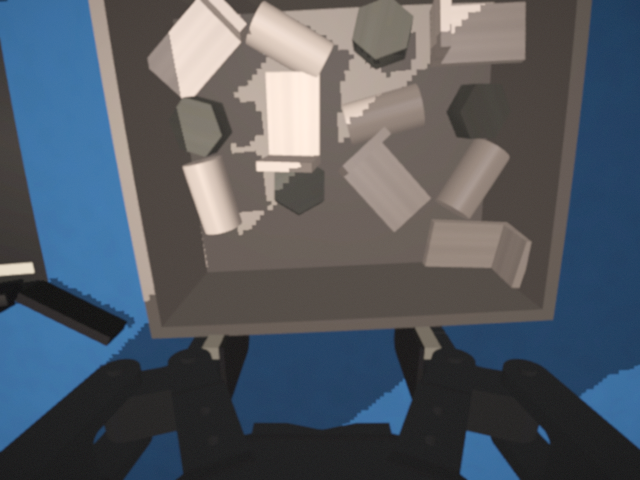

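View pics/z3.png

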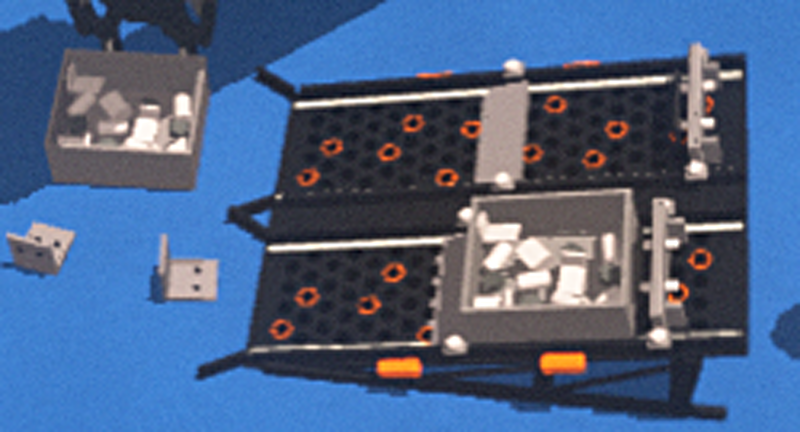

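```bash
python3 - <<'E'
from h import *
from scipy.optimize import least_squares
S=dict(np.load("pics/scene3.npz"))
f=lambda p,k,o:[(a/k+o[0],b/k+o[1]) for a,b in p]
o=np.array([.4544,-.0627,0])
c=onplane(S,f([(62,50),(207,55),(196,154),(47,151)],3.2,(200,180)),np.array([0,0,1.]),.055)
mid=c.mean(0);d=(c[1]-c[0]+c[2]-c[3])[:2]; psi=np.arctan2(d[0],d[1]); print(c.round(3),mid,"heading",psi,[np.linalg.norm(c[i]-c[(i+1)%4]) for i in range(4)])
u=np.array([np.sin(.0784),np.cos(.0784)]); l=np.array([-u[1],u[0]])
print("along",(mid-o)[:2]@u,"lat",(mid-o)[:2]@l)
W=cloud(S);P=W[np.isfinite(W[...,2])]
t=P[(P[:,2]>.047)&(P[:,2]<.064)&(P[:,0]>.37)&(P[:,0]<.54)&(P[:,1]>-.30)&(P[:,1]<-.10)]
def res(v):
    ct=v[:2]; a=v[2]; uu=np.array([np.sin(a),np.cos(a)]); ll=np.array([-uu[1],uu[0]])
    q=t[:,:2]-ct; X=abs(q@uu)-.064; Y=abs(q@ll)-.054
    return np.where((X<0)|(Y<0),np.maximum(X,Y),np.hypot(X,Y))
r=least_squares(res,[.444,-.197,.05],loss='soft_l1',f_scale=.002); print(r.x,np.median(abs(r.fun)),(r.x[:2]-o[:2])@u,(r.x[:2]-o[:2])@l)
E
```

```text
[[ 0.391 -0.267  0.055]
 [ 0.392 -0.133  0.055]
 [ 0.503 -0.132  0.055]
 [ 0.506 -0.264  0.055]] [ 0.44780574 -0.19875978  0.055     ] heading -0.005663964486508555 [np.float64(0.13396619944630975), np.float64(0.11179683043382214), np.float64(0.13174123521363654), np.float64(0.11480793725840158)]
along -0.13615830352350614 lat -0.004082155543879866
[ 0.4460216  -0.20089211  0.02399804] 0.0017670092632346632 -0.1384238172521366 -0.0024704998442039647
```

```bash
python3 -m crank '[0.7,-15,0,0,0, 0.7,-25,0,40,0, 0.7,-20,-10,90,0.18, 0.7,-10,-40,90,0.36, 0.7,10,-70,90,0.54, 0.7,30,-100,90,0.72, 0.7,50,-116,90,0.9, 0.7,57,-120,90,1.08, 0.7,57,-120,90,1.26, 0.7,57,-120,90,1.44]'; python3 -m crank '[0.7,0,0,-30,0.131, 0.7,0,0,-70,0.131,0.7,0,0,-90,0.131,0.7,0,0,-90,0.131]';python3 - <<'E'
from station import manip, viewer
from h import *
s=manip.sense(); M=R.from_quat(s["tool_rot"]).as_matrix(); print(s["q"],"jaw angle",np.arctan2(M[1,1],M[0,1]))
s=viewer.snapshot("wrist"); cv2.imwrite("pics/wrist4.png",s["img"][:,:,::-1])
E
```

```text
t: 5.1
tcp_pos: [0.4339, -0.3105, 0.136]
tool_rot: [0.548, 0.446, -0.548, 0.447]
force: [-0.9, -0.5, 1.1]
finger_gap: 0.7
t: 5.6
tcp_pos: [0.4332, -0.3096, 0.0448]
tool_rot: [0.519, 0.481, -0.519, 0.479]
force: [-0.1, 0.5, -0.3]
finger_gap: 0.698
[-8.30655657e-01  7.46718087e-01  1.80701898e+00  1.40856895e-04
  5.91265395e-01 -7.51773611e-01] jaw angle -0.07899621703212895
```

View pics/wrist4.png

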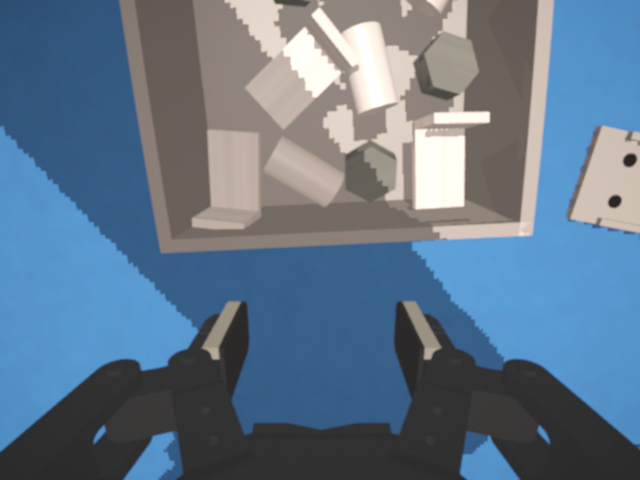

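```bash
python3 -m crank '[0.7,1,12,0,0, 0.7,2,22,0,0, 0.7,2,26,0,0, 0.7,2,30,0,0, 0.7,3,34,0,0, 0.7,3,38,0,0, 0.7,3,42,0,0, 0.7,4,46,0,0, 0.7,4,50,0,0, 0.7,4,54,0,0]'; python3 - <<'E'
from station import manip, viewer
from h import *
S=viewer.snapshot("scene"); np.savez("pics/scene5.npz",**S)
a=S["img"][180:315,200:450,::-1]; cv2.imwrite("pics/z5.png",cv2.resize(a,None,fx=3.2,fy=3.2,interpolation=2))
s=viewer.snapshot("wrist"); cv2.imwrite("pics/wrist5.png",s["img"][:,:,::-1])
E
```

```text
t: 6.9
tcp_pos: [0.439, -0.2563, 0.0464]
tool_rot: [0.519, 0.48, -0.519, 0.48]
force: [0.3, -2.8, 0.7]
finger_gap: 0.702
```

View pics/wrist5.png

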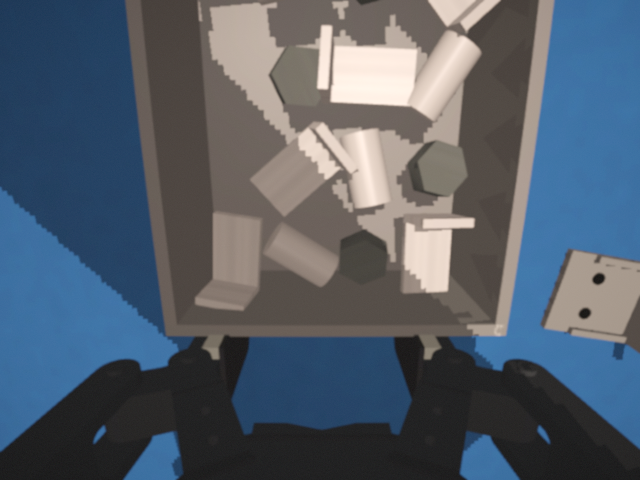

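View pics/z5.png

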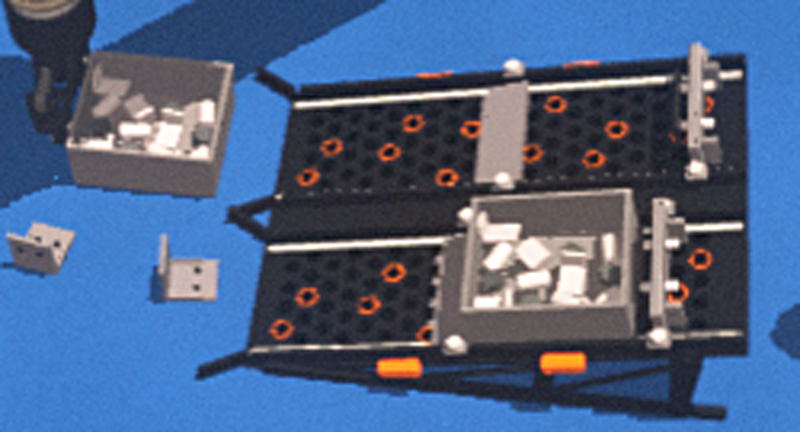

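```bash
python3 -m crank '[0.7,0,4,0,0.03, 0.7,0,8,0,0.06, 0.7,0,12,0,0.06, 0.7,0,16,0,0.06, 0.7,1,20,0,0.06, 0.7,1,24,0,0.06, 0.7,1,28,0,0.06, 0.7,1,32,0,0.04, 0.7,1,36,0,0.02, 0.7,1,40,0,0]'; python3 - <<'E'
from station import manip, viewer
from h import *
S=viewer.snapshot("scene"); np.savez("pics/scene6.npz",**S)
a=S["img"][180:315,200:450,::-1]; cv2.imwrite("pics/z6.png",cv2.resize(a,None,fx=3.2,fy=3.2,interpolation=2))
s=viewer.snapshot("wrist"); cv2.imwrite("pics/wrist6.png",s["img"][:,:,::-1])
E
```

```text
t: 8.25
tcp_pos: [0.4393, -0.2157, 0.0462]
tool_rot: [-0.519, -0.48, 0.519, -0.48]
force: [-0.5, -2.1, -0.1]
finger_gap: 0.7
```

View pics/wrist6.png

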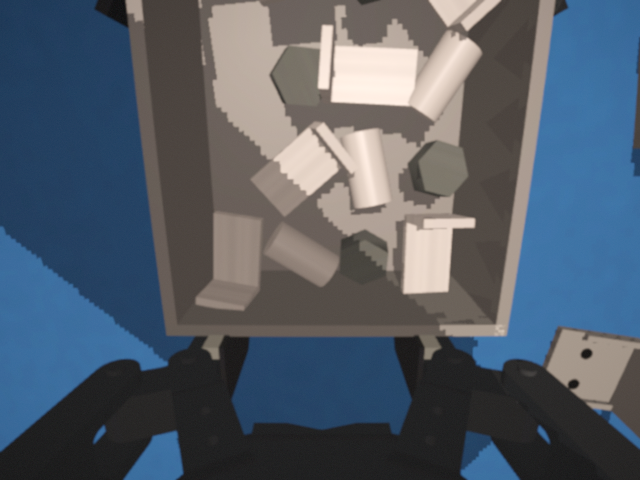

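View pics/z6.png

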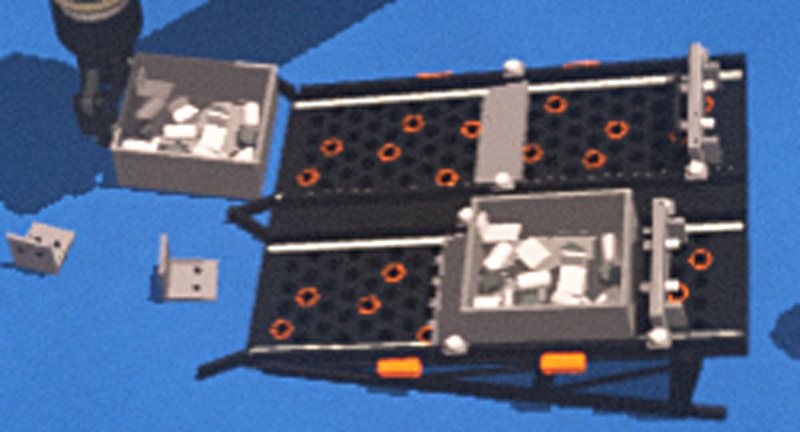

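```bash
python3 -m crank '[0.7,0,3,0,0, 0.7,0,6,0,0, 0.7,1,9,0,0, 0.7,1,12,0,0, 0.7,1,15,0,0, 0.7,1,18,0,0, 0.7,2,21,0,0, 0.7,2,24,0,0, 0.7,2,27,0,0, 0.7,2,30,0,0]'
```

```text
t: 9.6
tcp_pos: [0.4416, -0.186, 0.0463]
tool_rot: [0.519, 0.48, -0.519, 0.48]
force: [-0.1, -2.8, -1.3]
finger_gap: 0.701
```

```bash
python3 -m crank '[0.7,0,4,0,0, 0.7,1,8,0,0, 0.7,1,12,0,0, 0.7,1,16,0,0, 0.7,2,20,0,0, 0.7,2,24,0,0, 0.7,2,28,0,0, 0.7,2,32,0,0, 0.7,3,36,0,0, 0.7,3,40,0,0]'; python3 - <<'E'
from station import manip, viewer
from h import *
S=viewer.snapshot("scene"); np.savez("pics/scene7.npz",**S)
a=S["img"][180:315,200:450,::-1]; cv2.imwrite("pics/z7.png",cv2.resize(a,None,fx=3.2,fy=3.2,interpolation=2))
s=viewer.snapshot("wrist"); cv2.imwrite("pics/wrist7.png",s["img"][:,:,::-1])
E
```

```text
t: 10.85
tcp_pos: [0.4447, -0.146, 0.0463]
tool_rot: [0.519, 0.48, -0.519, 0.48]
force: [-0.6, -2.3, -1.5]
finger_gap: 0.698
```

View pics/wrist7.png

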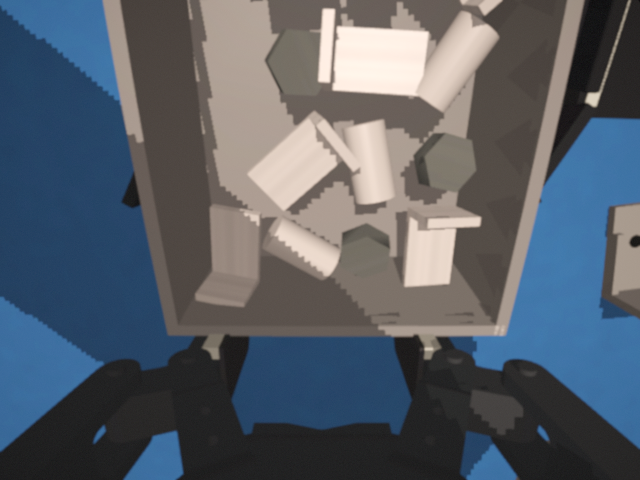

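View pics/z7.png

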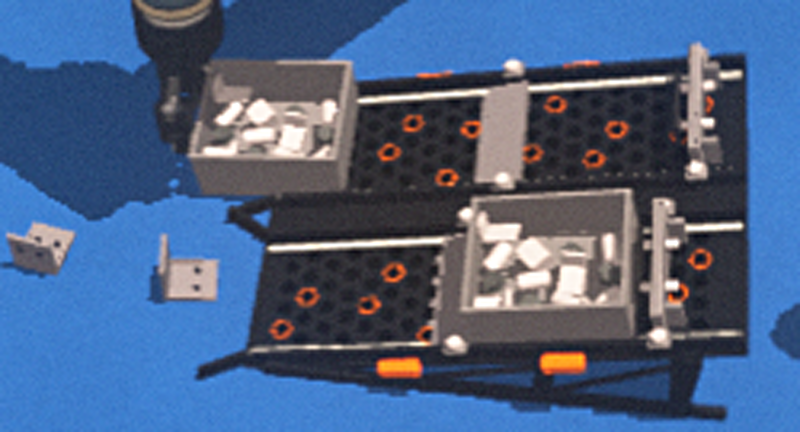

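```bash
python3 -m crank '[0.7,0,5,0,0, 0.7,1,10,0,0, 0.7,1,15,0,0, 0.7,2,20,0,0, 0.7,2,25,0,0, 0.7,2,30,0,0, 0.7,3,35,0,0, 0.7,3,40,0,0, 0.7,4,45,1,0, 0.7,4,50,2,0]'
```

```text
t: 12.2
tcp_pos: [0.4488, -0.0959, 0.0484]
tool_rot: [0.519, 0.48, -0.519, 0.48]
force: [0.3, -3.9, -0.9]
finger_gap: 0.703
```

```bash
python3 -m crank '[0.7,0,5,1,0, 0.7,1,10,2,0, 0.7,1,15,3,0, 0.7,2,20,4,0, 0.7,2,25,5,0, 0.7,2,30,7,0, 0.7,3,35,8,0, 0.7,3,40,9,0, 0.7,4,45,11,0, 0.7,4,50,12,0]'; python3 - <<'E'
from station import manip, viewer
from h import *
S=viewer.snapshot("scene"); np.savez("pics/scene8.npz",**S)
a=S["img"][180:315,200:450,::-1]; cv2.imwrite("pics/z8.png",cv2.resize(a,None,fx=3.2,fy=3.2,interpolation=2))
s=viewer.snapshot("wrist"); cv2.imwrite("pics/wrist8.png",s["img"][:,:,::-1])
E
```

```text
t: 13.45
tcp_pos: [0.4526, -0.0458, 0.0603]
tool_rot: [-0.519, -0.48, 0.519, -0.48]
force: [-0.2, -5.0, 1.8]
finger_gap: 0.702
```

View pics/wrist8.png

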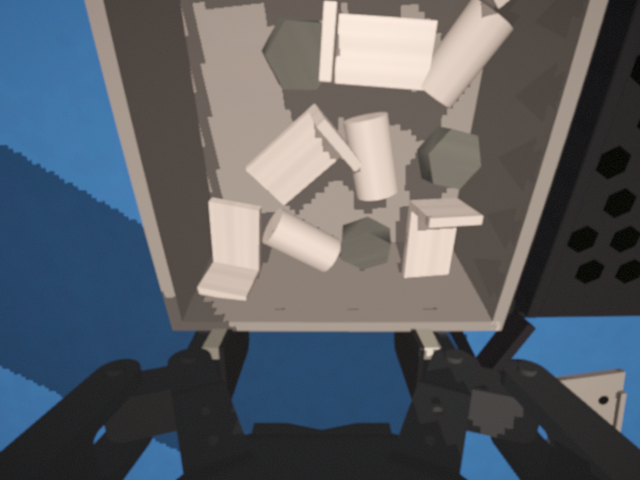

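View pics/z8.png

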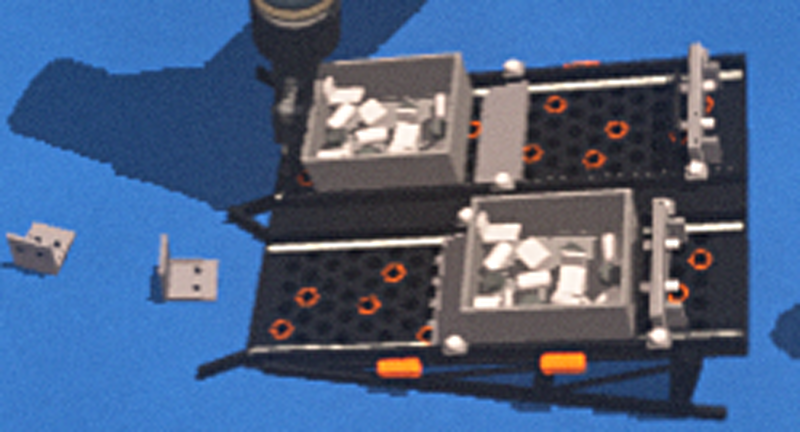

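```bash
python3 -m crank '[0.7,0,4,1,0, 0.7,1,8,2,0, 0.7,1,12,3,0, 0.7,1,16,4,0, 0.7,2,20,5,0, 0.7,2,24,6,0, 0.7,2,28,7,0, 0.7,2,32,9,0, 0.7,3,36,10,0, 0.7,3,40,11,0]'; python3 -m crank '[0.7,0,4,1,0, 0.7,1,8,2,0, 0.7,1,12,3,0, 0.7,1,16,4,0, 0.7,2,20,5,0]'
```

```text
t: 14.8
tcp_pos: [0.4557, -0.006, 0.0714]
tool_rot: [-0.519, -0.48, 0.519, -0.48]
force: [-0.7, -5.3, -0.3]
finger_gap: 0.7
t: 15.42
tcp_pos: [0.4575, 0.014, 0.0765]
tool_rot: [-0.519, -0.48, 0.519, -0.48]
force: [-1.4, -5.6, 3.3]
finger_gap: 0.696
```

```bash
python3 - <<'E'
from station import manip, viewer
from h import *
S=viewer.snapshot("side"); np.savez("pics/side9.npz",**S)
a=S["img"][180:390,180:440,::-1]; cv2.imwrite("pics/s9.png",cv2.resize(a,None,fx=2.8,fy=2.8,interpolation=2))
E
```

```text
(no output)
```

View pics/s9.png

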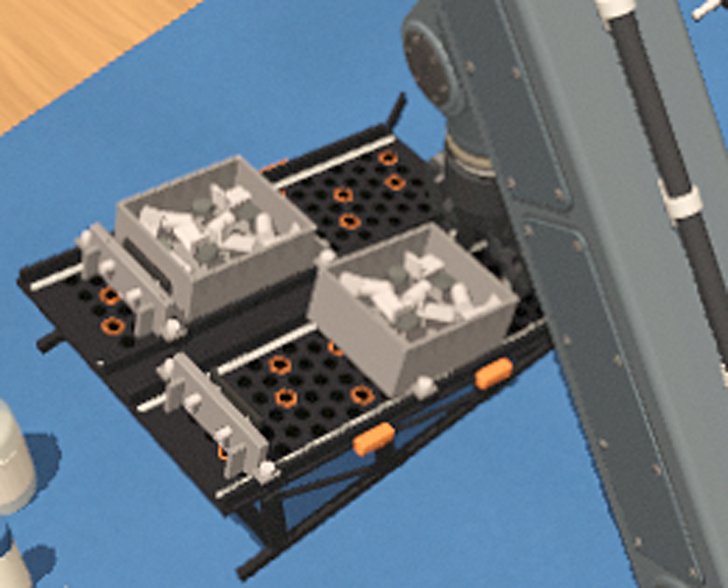

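```bash
python3 -m crank '[0.7,0,4,1,0, 0.7,1,8,2,0, 0.7,1,12,3,0, 0.7,1,16,4,0, 0.7,2,20,5,0, 0.7,2,24,6,0, 0.7,2,28,7,0, 0.7,2,32,9,0, 0.7,3,36,10,0, 0.7,3,40,11,0]'; python3 -m crank '[0.7,0,4,1,0, 0.7,1,8,2,0, 0.7,1,12,3,0, 0.7,1,16,4,0, 0.7,2,20,5,0]'
```

```text
t: 16.73
tcp_pos: [0.4606, 0.054, 0.0873]
tool_rot: [-0.519, -0.48, 0.519, -0.48]
force: [0.3, -4.6, 0.7]
finger_gap: 0.7
t: 17.35
tcp_pos: [0.4625, 0.0743, 0.0925]
tool_rot: [0.519, 0.48, -0.519, 0.48]
force: [-0.5, -0.5, -0.1]
finger_gap: 0.695
```

```bash
python3 - <<'E'
from station import manip, viewer
from h import *
S=viewer.snapshot("side"); np.savez("pics/side10.npz",**S)
a=S["img"][180:390,180:440,::-1]; cv2.imwrite("pics/s10.png",cv2.resize(a,None,fx=2.8,fy=2.8,interpolation=2))
s=viewer.snapshot("wrist"); cv2.imwrite("pics/wrist10.png",s["img"][:,:,::-1]); print(manip.sense()["force"])
E
```

```text
[-0.40905247  0.41904828 -0.33835053]
```

View pics/s10.png

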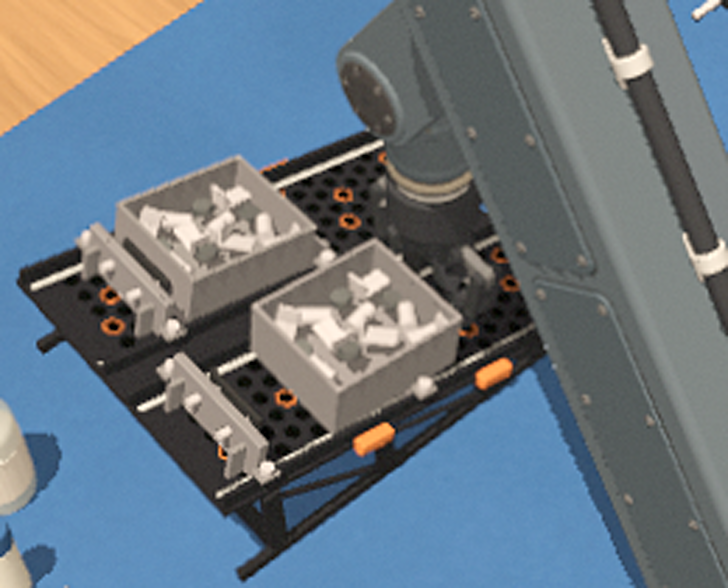

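View pics/wrist10.png

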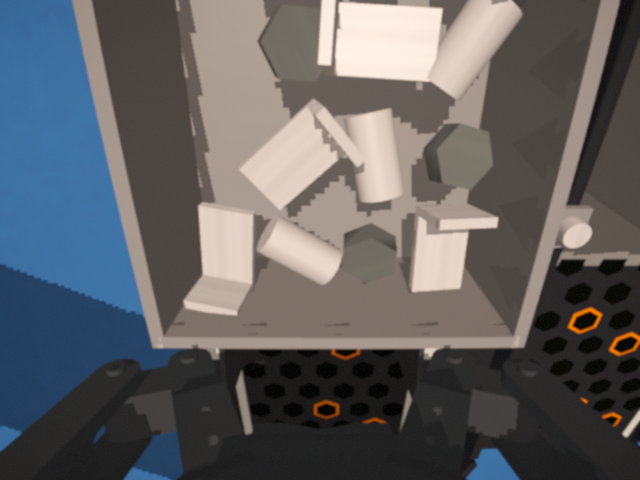

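```bash
python3 -m crank '[0.7,0,3,1,0, 0.7,0,6,2,0, 0.7,1,9,2,0, 0.7,1,12,3,0, 0.7,1,15,4,0, 0.7,1,18,5,0, 0.7,2,21,6,0, 0.7,2,24,6,0]'; python3 -m crank '[0.7,0,3,1,0, 0.7,0,6,2,0, 0.7,1,9,2,0, 0.7,1,12,3,0]'; python3 - <<'E'
from station import manip, viewer
from h import *
S=viewer.snapshot("side"); np.savez("pics/side11.npz",**S)
a=S["img"][180:390,180:440,::-1]; cv2.imwrite("pics/s11.png",cv2.resize(a,None,fx=2.8,fy=2.8,interpolation=2))
s=viewer.snapshot("wrist"); cv2.imwrite("pics/wrist11.png",s["img"][:,:,::-1]); print(manip.sense()["force"])
E
```

```text
t: 18.45
tcp_pos: [0.4649, 0.0979, 0.0986]
tool_rot: [0.519, 0.48, -0.519, 0.48]
force: [-0.1, -2.9, 2.2]
finger_gap: 0.697
t: 18.95
tcp_pos: [0.4657, 0.11, 0.1013]
tool_rot: [0.519, 0.48, -0.519, 0.48]
force: [-0.9, -2.9, -1.5]
finger_gap: 0.701
[ 0.50137709 -0.0927232  -0.08445842]
```

View pics/s11.png

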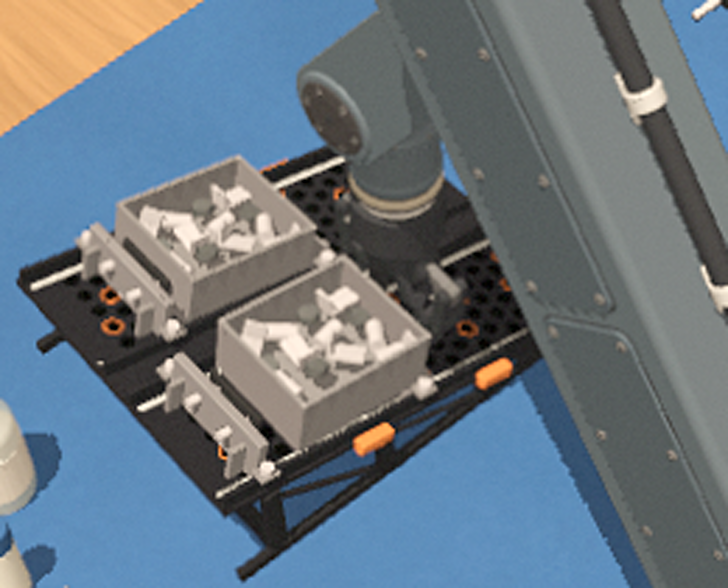

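View pics/wrist11.png

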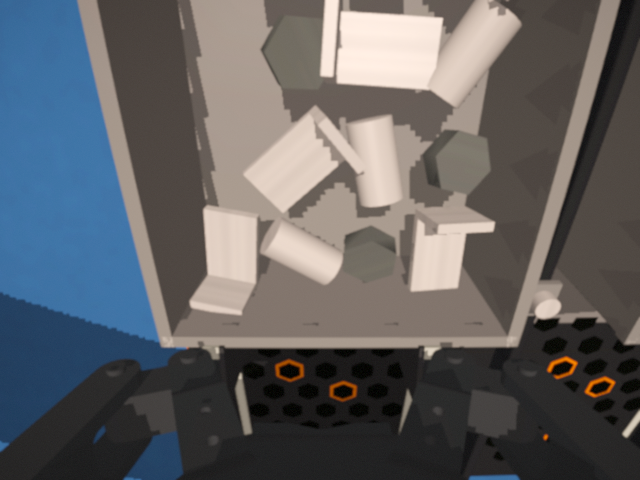

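```bash
python3 -m crank '[0.7,0,2,1,0, 0.7,0,4,1,0, 0.7,1,6,2,0, 0.7,1,8,2,0, 0.7,1,10,3,0, 0.7,1,12,3,0]'; python3 -m crank '[0.7,0,2,0,0, 0.7,0,4,1,0]'; python3 - <<'E'
from station import manip, viewer
from h import *
S=viewer.snapshot("side"); np.savez("pics/side12.npz",**S)
a=S["img"][180:390,180:440,::-1]; cv2.imwrite("pics/s12.png",cv2.resize(a,None,fx=2.8,fy=2.8,interpolation=2))
E
```

```text
t: 19.8
tcp_pos: [0.4668, 0.1219, 0.1045]
tool_rot: [0.519, 0.48, -0.519, 0.48]
force: [-0.3, -4.1, 2.4]
finger_gap: 0.701
t: 20.05
tcp_pos: [0.4667, 0.126, 0.1053]
tool_rot: [0.519, 0.48, -0.519, 0.48]
force: [0.5, -2.7, -1.8]
finger_gap: 0.701
```

View pics/s12.png

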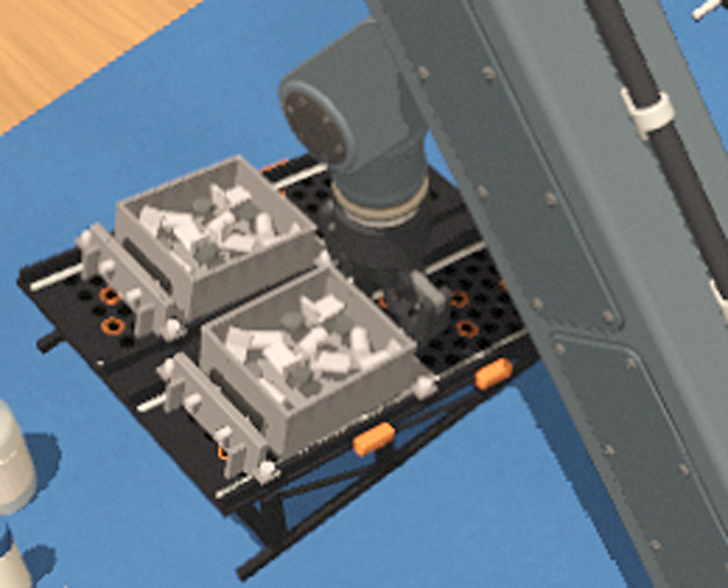

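```bash
for i in 1; do python3 -m crank '[0.7,0,1,0,0, 0.7,0,2,0,0, 0.7,0,3,1,0]'; done; python3 -m crank '[0.7,0,1,0,0, 0.7,0,2,1,0]';  python3 - <<'E'
from station import manip, viewer
from h import *
S=viewer.snapshot("side"); np.savez("pics/side13.npz",**S)
a=S["img"][180:390,180:440,::-1]; cv2.imwrite("pics/s13.png",cv2.resize(a,None,fx=2.8,fy=2.8,interpolation=2))
s=viewer.snapshot("wrist"); cv2.imwrite("pics/wrist13.png",s["img"][:,:,::-1]); print(manip.sense()["force"])
E
```

```text
t: 20.48
tcp_pos: [0.4664, 0.1289, 0.1062]
tool_rot: [-0.519, -0.48, 0.519, -0.48]
force: [0.2, -1.8, -2.2]
finger_gap: 0.698
t: 20.72
tcp_pos: [0.4664, 0.1309, 0.1072]
tool_rot: [-0.519, -0.48, 0.519, -0.48]
force: [-0.1, -3.3, -1.2]
finger_gap: 0.7
[-0.28715415 -1.83892384 -0.13836263]
```

View pics/s13.png

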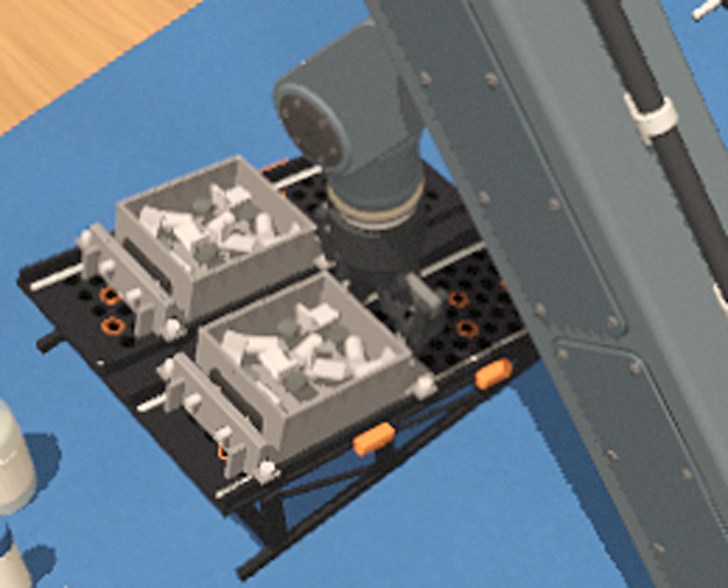

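View pics/wrist13.png

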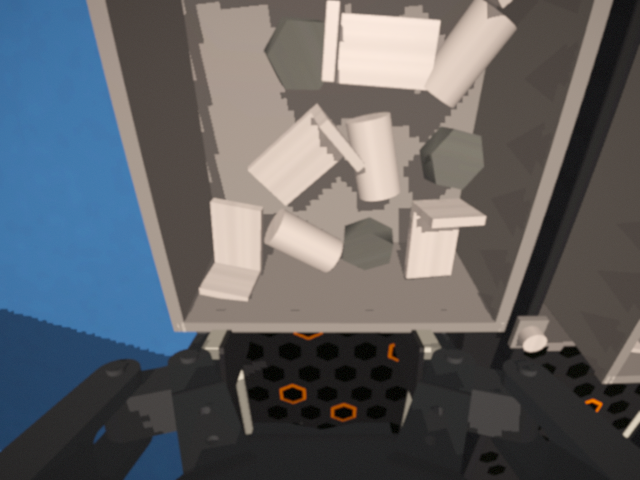

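```bash
cat >> h.py <<'E'
def tote_on_deck(S,lo=.20,hi=.40):
    M=deckR(.0784); o=np.array([.4544,-.0627,0])
    W=cloud(S); q=(W[np.isfinite(W[...,2])]-o)@M
    out=[]
    for c in(0.,-.16):
        t=q[(abs(q[:,1]-c)<.062)&(q[:,0]>lo)&(q[:,0]<hi)&(q[:,2]>.049)&(q[:,2]<.068)]
        A=np.c_[t[:,:2]-[.29,c],np.ones(len(t))]; w=np.ones(len(t),bool)
        for _ in range(8):
            k=np.linalg.lstsq(A[w],t[w,2],rcond=None)[0]; w=abs(t[:,2]-A@k)<.003
        out.append((c,len(t),w.sum(),k.round(4),np.percentile(t[w,0],[1,99]).round(4),np.percentile(t[w,1]-c,[1,99]).round(4)))
    return out
E
python3 - <<'E'
from h import *
for n in(11,12,13):
    S=dict(np.load(f"pics/side{n}.npz"))
    for r in tote_on_deck(S): print(n,*r)
E
```

```text
11 0.0 794 341 [-0.0195  0.0018  0.0577] [0.2032 0.3395] [-0.0599  0.0534]
11 -0.16 507 330 [0.0036 0.0098 0.0552] [0.2004 0.3329] [-0.0574  0.0582]
12 0.0 817 378 [-0.0269  0.0027  0.0592] [0.212  0.3568] [-0.0593  0.0538]
12 -0.16 508 350 [-0.0124 -0.004   0.0549] [0.2004 0.3325] [-0.0559  0.0582]
13 0.0 666 396 [ 0.0076 -0.0016  0.056 ] [0.214  0.3597] [-0.0587  0.0537]
13 -0.16 504 349 [0.0013 0.004  0.0552] [0.2004 0.3327] [-0.0561  0.0583]
```

```bash
python3 -m crank '[0.7,0,-1,0,0, 0.7,0,-2,0,0, 0.7,0,-4,-1,0, 0.7,0,-8,-2,0, 0.7,-1,-14,-3,0]';  python3 - <<'E'
from station import manip, viewer
from h import *
S=viewer.snapshot("side"); np.savez("pics/side14.npz",**S)
for r in tote_on_deck(S): print(*r)
s=viewer.snapshot("wrist"); cv2.imwrite("pics/wrist14.png",s["img"][:,:,::-1]); print(manip.sense()["force"])
E
```

```text
t: 21.45
tcp_pos: [0.4657, 0.1165, 0.1042]
tool_rot: [0.519, 0.48, -0.519, 0.48]
force: [-0.1, -0.1, -0.1]
finger_gap: 0.699
0.0 658 427 [0.0114 0.0087 0.0557] [0.2045 0.3577] [-0.059   0.0544]
-0.16 504 338 [-0.0041  0.0007  0.0552] [0.2007 0.3321] [-0.0563  0.0584]
[-0.24133569  0.04324963 -0.21623409]
```

View pics/wrist14.png

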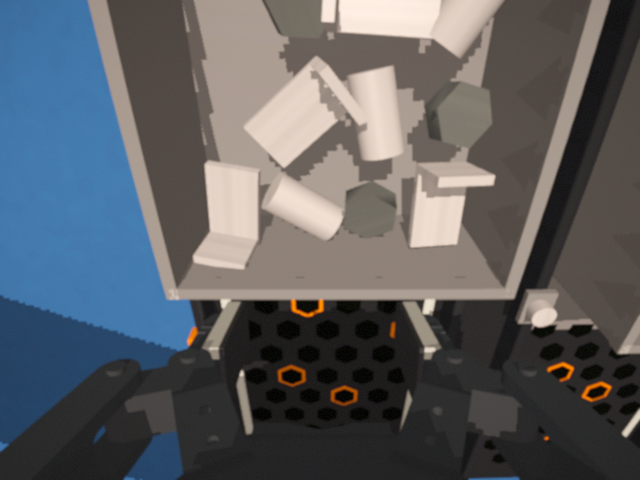

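```bash
python3 -m crank '[0.7,-1,-20,0,0, 0.7,-3,-40,10,0, 0.7,-5,-60,30,0, 0.7,-8,-100,70,0, 0.7,-8,-140,110,0, 0.7,-8,-180,130,0, 0.7,-8,-200,130,0, 0.7,-8,-200,130,0]';  python3 - <<'E'
from station import manip, viewer
from h import *
for n in("side","scene"):
    S=viewer.snapshot(n); np.savez(f"pics/{n}15.npz",**S)
    for r in tote_on_deck(S): print(n,*r)
    if n=="side": a=S["img"][180:390,180:440,::-1]; k=2.8
    else: a=S["img"][180:315,200:450,::-1]; k=3.2
    cv2.imwrite(f"pics/{n}15z.png",cv2.resize(a,None,fx=k,fy=k,interpolation=2)); cv2.imwrite(f"pics/{n}15.png",S["img"][:,:,::-1])
s=viewer.snapshot("wrist"); cv2.imwrite("pics/wrist15.png",s["img"][:,:,::-1]); print(manip.sense()["force"])
E
```

```text
t: 22.55
tcp_pos: [0.4577, -0.0844, 0.2346]
tool_rot: [0.52, 0.479, -0.52, 0.48]
force: [-0.7, -0.4, 0.4]
finger_gap: 0.703
side 0.0 579 393 [0.0201 0.0076 0.0558] [0.2238 0.3579] [-0.0591  0.054 ]
side -0.16 490 330 [0.0002 0.0002 0.0551] [0.2003 0.3322] [-0.0569  0.0587]
scene 0.0 366 240 [ 0.0084 -0.0024  0.0554] [0.2241 0.3562] [-0.0611  0.0541]
scene -0.16 388 276 [-0.0016  0.0022  0.0552] [0.2008 0.3297] [-0.0576  0.0561]
[ 0.31227904 -0.47024759  0.24328436]
```

View pics/side15z.png

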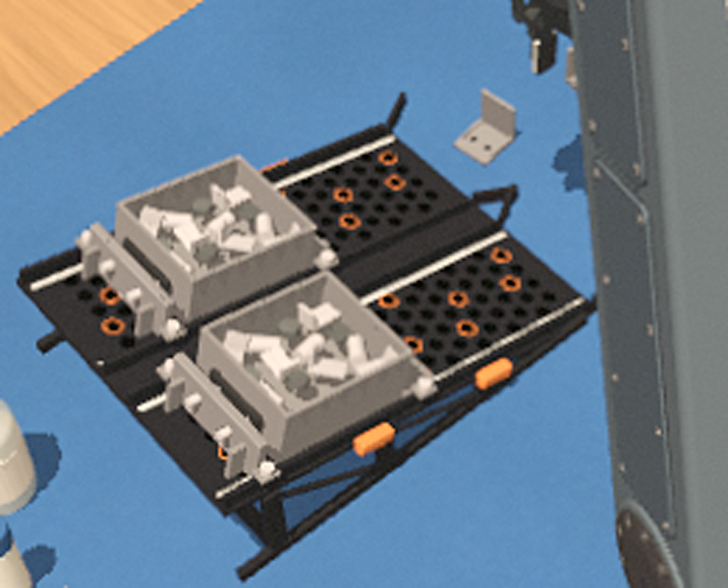

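View pics/scene15.png

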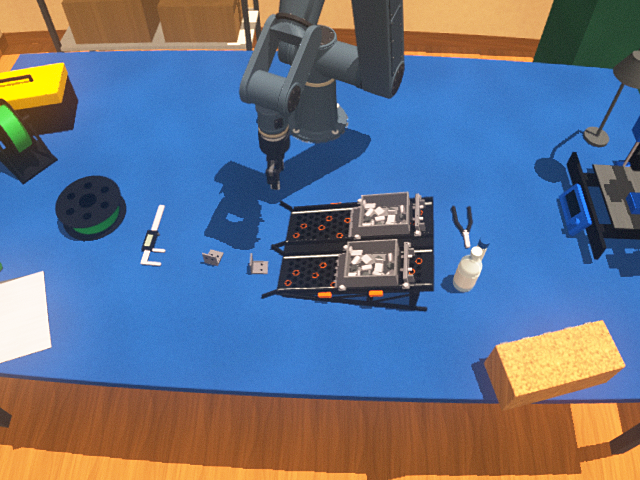

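View pics/wrist15.png

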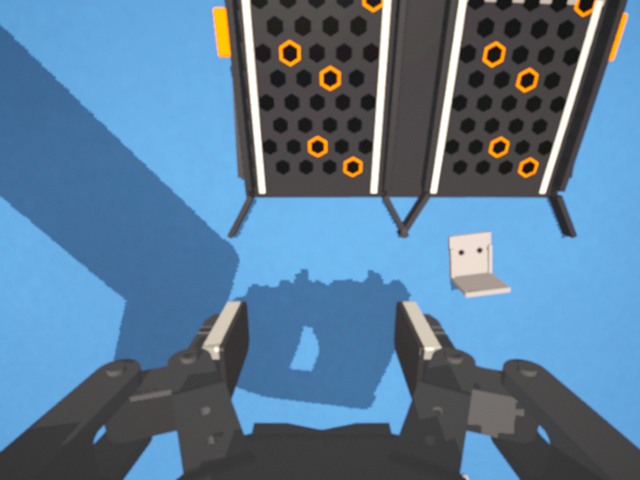

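```bash
python3 - <<'E'
from h import *
M=deckR(.0784); o=np.array([.4544,-.0627,0])
for n in("side","scene"):
    S=dict(np.load(f"pics/{n}15.npz")); W=cloud(S); q=(W[np.isfinite(W[...,2])]-o)@M
    for c,x in((0.,.291),(-.16,.267)):
        e=abs(q[:,0]-x); f=abs(q[:,1]-c)
        t=q[(e<.0655)&(f<.056)&((e>.060)|(f>.050))&(q[:,2]>.049)&(q[:,2]<.062)]
        r=lambda m:(m.sum(),np.median(t[m,2]).round(4))
        print(n,c,"rear",r(t[:,0]<x-.055),"front",r(t[:,0]>x+.055),"+y",r(t[:,1]>c+.045),"-y",r(t[:,1]<c-.045))
        ed=q[(q[:,2]>.05)&(q[:,2]<.06)&(f<.045)]
        print("   rear edge x",np.percentile(ed[(ed[:,0]>x-.08)&(ed[:,0]<x-.05),0],[5,50,95]).round(4))
E
```

```text
side 0.0 rear (np.int64(118), np.float64(0.0541)) front (np.int64(142), np.float64(0.056)) +y (np.int64(137), np.float64(0.0556)) -y (np.int64(126), np.float64(0.0549))
   rear edge x [0.2241 0.2282 0.2304]
side -0.16 rear (np.int64(77), np.float64(0.0553)) front (np.int64(94), np.float64(0.0552)) +y (np.int64(99), np.float64(0.0548)) -y (np.int64(109), np.float64(0.0546))
   rear edge x [0.1987 0.2021 0.2057]
scene 0.0 rear (np.int64(46), np.float64(0.0553)) front (np.int64(57), np.float64(0.0561)) +y (np.int64(56), np.float64(0.0538)) -y (np.int64(42), np.float64(0.0541))
   rear edge x [0.2241 0.2266 0.2285]
scene -0.16 rear (np.int64(66), np.float64(0.0556)) front (np.int64(56), np.float64(0.0553)) +y (np.int64(106), np.float64(0.0549)) -y (np.int64(103), np.float64(0.054))
   rear edge x [0.2008 0.2029 0.205 ]
```

```bash
python3 - <<'E'
from station import manip, workorder
s=manip.sense(); print(s["t"],s["force"])
print(workorder.sign_off())
E
```

```text
22.7 [ 0.31227904 -0.47024759  0.24328436]
the job is handed in; nothing more can be done
None
```

The tote is seated behind the lip in the free lane, and I handed the job in at 22.7 s; no verdict came back.

I squared it with a sideways nudge from two fingers. Then I pushed it from behind, sliding it through the guides, up the ramp and over the lip. I stopped when its back edge dropped, then let go and backed clear.

What the last checks showed:
- **Force:** the highest contact reading was about 6.5 N, against the 22 N limit. Readings came only at the end of each move, so shorter peaks between them would not show.
- **Position:** the tote's origin is about 291 to 294 mm up the deck, and its back edge about 226 mm, right at my camera estimate of the lip face. It sits about 3 mm off the lane's middle and stayed put after release.
- **Height:** its rim measures 54 to 56 mm above the deck, matching the fixed tote in the next lane.
- **Flatness, where the cameras disagreed:** the tilt against the deck was 0.008 rad from the scene camera. The side camera gave 0.015 to 0.020 rad depending on the fit, nose slightly high. Both are under the 0.03 limit, and I took the difference as depth noise because a back edge caught on the lip would tilt the other way.
- **Bystanders:** judged by eye from the final pictures, nothing else on the bench had moved. The robot never went near them. I did not measure their positions. The glue stick is not identifiable in the final pictures; it shows only at the start, beside the bottle.

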